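# Close up the thinner tank: cap to the click, outlet valve shut

## Robot

A 6-joint arm with a two-finger parallel gripper is mounted at the origin on the work surface. World frame = base frame: x ahead of the robot, y to its left, z up, the work surface at z = 0. Lengths are in m, angles in rad, forces in N, time in s.
With the tool pointing down it reaches from about 0.325 to 0.775 m from the base axis. Payload 5.5 kg.
Tool frame: the origin (TCP) lies on the front face of the gripper's body, between the roots of the fingers; the fingertips stand 73 mm ahead of it and the grasp point (between the pads) lies 54 mm ahead of it (tcp_to_grasp is the z of the grasp point in the tool frame, in m); z points along the fingers, y is the direction in which the jaws open and shut (so a half turn about z gives the same grasp; the last joint's range is limited). The gripper opens to 85 mm and grips with 20 to 120 N. Pads are 22 mm wide; open, the fingers measure 114 mm over their backs; the gripper's body (76 mm by 85 mm) begins 54 mm behind the grasp point. The pads swing forward as they close: fully open they stand 13 mm farther back than shut.
Start: joints at [-1.238, 0.091, 1.231, -0, 1.82, -0.057], TCP at [0.228, -0.555, 0.304] pointing down, gripper open.
Joint ranges: [-2.87, 2.87], [-0.86, 2.18], [0.17, 2.46], [-1.51, 4.65], [0.06, 2.69], [-2.65, 2.65]. Speed limits (rad/s): [2.57, 2.57, 3.01, 3.14, 3.14, 3.14].

## Interface

Orientations are given as a unit quaternion [x, y, z, w].
In Python, from cell import * gives the robot as it stands.
- The arm moves only by the tool servo_tool, never from a script. Its argument "moves" is text: rows parted by semicolons, each of 5 numbers parted by spaces: the shift along the world's x, y, z in mm, then the turn about the world's z in degrees, then the finger opening in mm, from 0 to 85.4. A call has 1 to 12 rows; each row shifts and turns the commanded pose from where the row before left it; what a row does not reach is not made up. A row lasts 1/8 s, in which the tool goes at most 62.5 mm and 10.7 degrees, less where a joint would pass 70% of its speed; a pose out of reach is approached as far as the arm can. A call is refused whole if a number of a shift passes 62.5 or a number of a turn 10.7, either way. A call with a gripper value outside its range is refused whole. The fingers move at their own pace and stop on an object; "squeeze" is the grip in N (left out, the last holds). Time passes only in rows, so rows that do not move let the fingers close. It gives the time, the measured TCP pose, the force and the opening at its end, in the units of the state.
- sense(): the state, without advancing time (a new reading comes with each control period).
- camera(name): name is "scene" or "side" or "wrist"; returns (picture, depth): 400x640x3 uint8, red, green, blue; 400x640 float32, m along the optical axis (not along the pixel's ray), 0 where there is no reading.
- calibration(name): a dict with "vfov" (degrees; the focal length in pixels is half the picture's height over the tangent of half this angle, whatever the lens; pixels are square), "cx", "cy" (the principal point, pixels), "k1" (the pictures are not rectified: a ray, as slopes to the right and down, at radius r is drawn at 1 + k1 r^2 times it, then the intrinsics apply), "view" (4x4, takes a point from world to camera coordinates). Camera axes: x right, y up, looking along -z (the intrinsics and any distortion apply to the point x, -y, -z); pixel columns grow to the right and rows downward; lengths in m; the calibration is good to about 2 mm. A picture is of the moment at which its call begins: read the wrist's pose just before it. calibration takes no time and is no camera call; for the wrist camera it gives the pose at the moment of the call.
- hand_in(): hands the job in, once; it reports no verdict.
The state is a dict: "time": time; "qpos": joint angles; "qvel": joint speeds; "joint_efforts": joint torques, N m; "eef_pos": TCP position; "ee_rot": TCP orientation; "force": force on the tool from outside, world axes, zero at the start; "torque": the same for the moment, N m; "width": opening from 0.0 (shut) to 1.0 (fully open).
Only numpy, scipy, OpenCV 4.12 (cv2) and the standard library are available. Lean on these libraries where they do the work, as an engineer would, in place of code of your own. Each camera call takes 0.05 s, during which the arm holds its last target.

## Task

The blue thinner tank has just been filled and must be closed up for carrying. Turn its red three-lobed filler cap clockwise until it is fully home and its ratchet has clicked and slipped at least three times, and push the yellow lever of the outlet valve round until it is at its stop, square across the pipe (shut). The two jobs may be done in either order; leave the paint tin and the oblong thinner can beside the tank where they are.

Things in the scene. Friction and masses are not known exactly. Their poses are not given: they have to be found in the camera images.
- tank: Low blue steel tank fixed to the bench, 240 (x) by 380 (y) by 160 mm high. Origin: centre of its underside, z up; the side with the yellow panel (-x) faces roughly to the robot. On its flat top: the cap (axis at x 0, y -85 mm), the outlet pipe along y (x -15, from y +45 to +215, top at most 42 mm above the tank top) with the ball valve at y +100, a 16 mm high breather (x -85, y +5).
- cap_grip (a point): Centre of the red filler cap, on its vertical axis, at half height of its lobes. Hub 62 mm across; three lobes 120 degrees apart, 22 mm wide, round ends 56 mm from the axis; all 22 mm high (hub dome 5 mm more). x axis: along the lobe with the white line, z up; turns with the cap. Round the lobes it is free down to a flange 80 mm wide, 166 mm above the bench. The cap sinks 12 mm per turn.
- cap_ring (a joint): Turn of the cap's inner threaded ring, rad, clockwise from above: 0 barely on the thread, 2.0 fully home at its stop. Starts from 0.1 to 1.4; until it is home the whole red cap turns with it, against about 0.2 N m. It may spring back up to 0.15 at a click.
- cap (a joint): Ratchet slip, rad: turn of the red cap clockwise relative to its inner ring. About 0 (within 0.2) until the ring is home; then it slips at about 0.6 N m (12 N at 48 mm from the axis), 0.524 (30 degrees) a click: it climbs, and jumps at about 0.3, 0.8, 1.3 and so on. After three clicks it rests at 1.37 to 1.65; more do no harm. Turned anticlockwise the ratchet holds and the cap unscrews.
- valve_axis (a point): Point on the vertical turning axis of the ball valve's lever, at the mid-height of the lever's yellow sleeve. Fixed to the tank; its axes are the tank's.
- lever_grip (a point): Centre of the valve lever's yellow sleeve, 70 mm out from the valve axis; its y axis points outward along the lever. The sleeve is 70 mm long (31 to 101 mm from the axis), 18 mm wide, 18 mm high, and turns level. Beside it all is free; its underside is 54 mm above the tank top and at least 14 mm above the pipe.
- valve_lever (a joint): Angle of the valve lever, rad, clockwise from above: 0 open (along the pipe, pointing along the tank's +y), 1.571 shut at its stop (square across the pipe, pointing along the tank's +x, away from the robot). Starts from 0 to 0.5. Stiff, about 0.25 N m (4 N at the sleeve's centre); stays where it is left.
- paint_tin: Bystander: round steel tin with a blue band, 106 mm across, 125 mm high, standing on the bench beyond the tank's end on the cap side. Origin at the centre of its underside.
- thinner_can: Bystander: oblong steel can with a green band, 62 by 104 by 145 mm high with a small white cap, standing beyond the tank's end on the valve side. Origin at the centre of its underside.

How it is judged:
By the outcome, as a careful person would: the job done as asked, in the order asked, and still so for the second after the job is handed in, with the robot touching nothing.
It also fails if it takes over 51 s, if anything falls off the work surface, if the arm or the gripper's body presses on something with over 40 N, if the wrist force passes 120 N, or if a joint passes its speed limit or range.

## Working session

There is one attempt and no reset: what is moved stays moved. The work goes in short steps, Python scripts to look and compute and a tool call to move; the robot and the scene stay as the last step left them, time stands still between calls to the robot, and variables do not carry over. Pictures are saved under pics/ and viewed, and the job is handed in when it is done.

Besides the shell and the picture viewer there is one more tool, called by a JSON object that holds its "fn" and its "kwargs". servo_tool: Moves the arm, as the interface text tells. Its arguments: {"type":"object","properties":{"moves":{"type":"string"},"squeeze":{"type":"number"}},"required":["moves"]}

```bash
ls; mkdir -p pics; cat > h.py <<'E'
from cell import *
import numpy as np, cv2
def snap(n,f):
    c=calibration(n); p,d=camera(n); cv2.imwrite('pics/'+f+'.png',p[:,:,::-1]); np.savez('pics/'+f+'.npz',p=p,d=d,view=c['view'],cal=np.array([c['vfov'],c['cx'],c['cy'],c['k1']])); return p,d,c
def load(f):
    z=np.load('pics/'+f+'.npz'); v=z['cal']; return z['p'],z['d'],dict(vfov=v[0],cx=v[1],cy=v[2],k1=v[3],view=z['view'])
def slopes(uv,c):
    f=200/np.tan(np.radians(c['vfov'])/2); K=np.array([[f,0,c['cx']],[0,f,c['cy']],[0,0,1.]])
    return cv2.undistortPoints(np.array(uv,float).reshape(-1,1,2),K,np.array([c['k1'],0,0,0.])).reshape(-1,2)
def rays(uv,c):
    s=slopes(uv,c); V=np.array(c['view']); R=V[:3,:3]; t=V[:3,3]
    return -R.T@t, np.c_[s[:,0],-s[:,1],-np.ones(len(s))]@R
def onz(uv,c,z):
    o,d=rays(uv,c); return o+d*((z-o[2])/d[:,2])[:,None]
def deproj(uv,dep,c):
    o,d=rays(uv,c); return o+d*np.array(dep)[:,None]
E
python3 - <<'E'
from h import *
for n in ['scene','side','wrist']: snap(n,n+'0'); 
s=sense(); print(s)
for n in ['scene','side','wrist']:
    c=calibration(n); print(n,c['vfov'],c['k1'],-np.array(c['view'])[:3,:3].T@np.array(c['view'])[:3,3])
E
```

```text
pics
{'time': 0.15, 'qpos': array([-1.23769617e+00,  9.17061819e-02,  1.23163301e+00, -2.35077185e-06,
        1.81981979e+00, -5.66736522e-02]), 'qvel': array([-0.00017136, -0.00141158, -0.00432643, -0.0002204 ,  0.00134632,
        0.00022291]), 'joint_efforts': array([ 1.64308025e-03, -4.59371960e+01, -4.18525493e+01, -2.17374560e-05,
        9.55463358e-03, -1.01150184e-05]), 'eef_pos': array([ 0.22796325, -0.5548859 ,  0.30298499]), 'ee_rot': array([ 9.81069332e-01,  1.93655239e-01, -1.09028267e-04, -7.75541677e-04]), 'force': array([-0.41100814, -0.14544364,  0.06366758]), 'torque': array([-0.02413971,  0.03745324, -0.00563904]), 'width': 0.9987500282289352}
scene 44.84173628657115 -0.07220472546988997 [ 1.2583189  -0.67987367  0.97679995]
side 51.281080888547635 0.018101224331143115 [0.60637515 0.63984863 0.90862298]
wrist 59.98797182925009 -0.018468717618648045 [ 0.29404886 -0.52771862  0.37358053]
```

View pics/scene0.png

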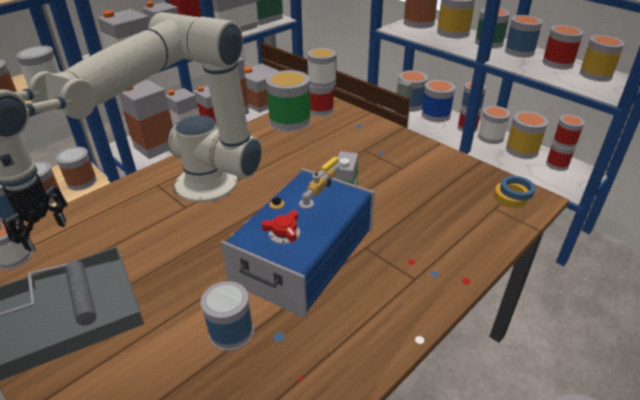

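View pics/side0.png

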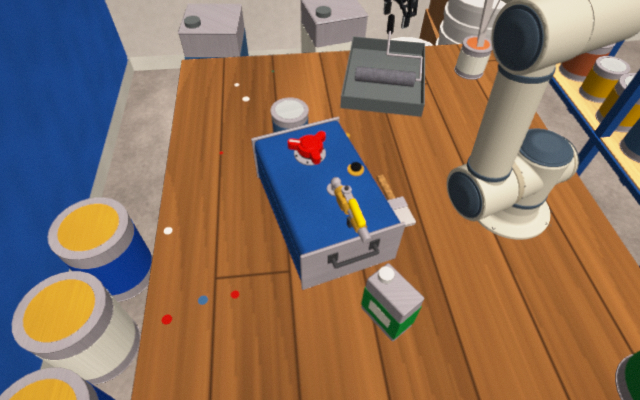

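View pics/wrist0.png

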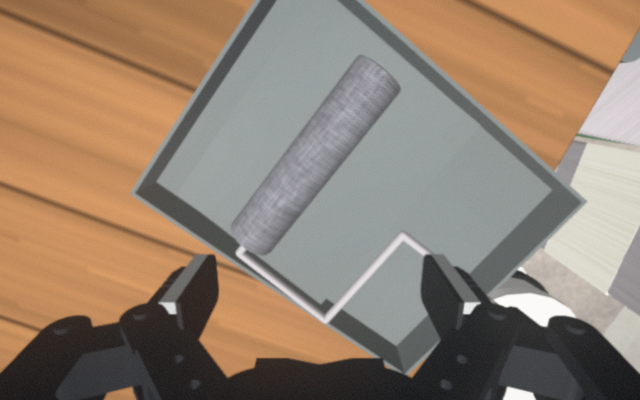

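The scene view shows the cap at about (282,227) and the lever at (325,172). The side view shows the cap at (309,147) and the lever at (352,208), pointing down-right past the tank end. The thinner can is at (392,300). The wrist view shows only the tray. Next I measure from both fixed views.

```bash
cat > meas.py <<'E'
from h import *
def masks(p):
    h=cv2.cvtColor(p,cv2.COLOR_RGB2HSV); H,S,V=[h[:,:,i].astype(int) for i in range(3)]
    return dict(red=((H<6)|(H>174))&(S>170)&(V>110), yel=(H>18)&(H<32)&(S>150)&(V>110), blue=(H>100)&(H<125)&(S>150)&(V>50))
def pts(f,k,lo,hi,box):
    p,d,c=load(f); m=masks(p)[k]&(d>0); x0,x1,y0,y1=box
    b=np.zeros_like(m); b[y0:y1,x0:x1]=1; v,u=np.nonzero(m&b)
    P=deproj(np.c_[u,v],d[v,u],c); s=(P[:,2]>lo)&(P[:,2]<hi); return P[s],np.c_[u,v][s]
E
python3 - <<'E'
from meas import *
for f,box in [('side0',(200,440,90,300)),('scene0',(210,390,140,320))]:
    print(f)
    P,uv=pts(f,'blue',.14,.175,box); print(' blue z',np.median(P[:,2]),len(P))
    p,d,c=load(f)
    Q=onz(uv,c,.16); r=cv2.minAreaRect(Q[:,:2].astype(np.float32)*1000); print(r, cv2.boxPoints(r).tolist())
    P,uv=pts(f,'red',.15,.25,box); print(' red',len(P),np.percentile(P,[2,50,98],axis=0))
    P,uv=pts(f,'yel',.19,.26,box); print(' yel',len(P),np.percentile(P,[2,50,98],axis=0))
    c0=P[:,:2].mean(0); w,v=np.linalg.eigh(np.cov((P[:,:2]-c0).T)); e=v[:,1]; t=(P[:,:2]-c0)@e; print(c0,e,t.min(),t.max(),np.degrees(np.arctan2(e[1],e[0])))
    x0,x1,y0,y1=box
    cv2.imwrite('pics/z_'+f+'.png',cv2.resize(p[y0:y1,x0:x1,::-1],None,fx=3,fy=3,interpolation=cv2.INTER_CUBIC))
E
```

```text
side0
 blue z 0.15942203875897687 9011
((519.40283203125, -13.197265625), (236.42120361328125, 359.4366149902344), 14.718485832214355) [[359.41015625, 130.5899658203125], [450.73223876953125, -217.05203247070312], [679.3955078125, -156.9844970703125], [588.0734252929688, 190.65750122070312]]
 red 641 [[ 0.49889395 -0.13206085  0.18169345]
 [ 0.53304434 -0.08963907  0.19759646]
 [ 0.58221961 -0.04519666  0.2036369 ]]
 yel 426 [[0.4525148  0.05288634 0.19091445]
 [0.46697851 0.13378981 0.22655334]
 [0.48927662 0.17575076 0.23357071]]
[0.46909223 0.1271044 ] [-0.25166408  0.96781465] -0.08083675133268904 0.052441378648568925 104.5760056229902
scene0
 blue z 0.15995141893432874 6033
((526.802001953125, -19.325759887695312), (241.07632446289062, 363.6620178222656), 14.521411895751953) [[364.5219421386719, 126.47251892089844], [455.70721435546875, -225.5719451904297], [689.08203125, -165.12403869628906], [597.8967895507812, 186.92042541503906]]
 red 443 [[ 0.5014267  -0.13722731  0.19199218]
 [ 0.53634808 -0.10799937  0.19871534]
 [ 0.58107913 -0.05466786  0.20430993]]
 yel 117 [[0.45619469 0.06058502 0.19682205]
 [0.46960377 0.12816609 0.2299276 ]
 [0.49137373 0.16973008 0.23480498]]
[0.4700021  0.12713916] [-0.24658165  0.96912202] -0.07905908249257697 0.04791107997431753 104.27532353621201
```

View pics/z_side0.png

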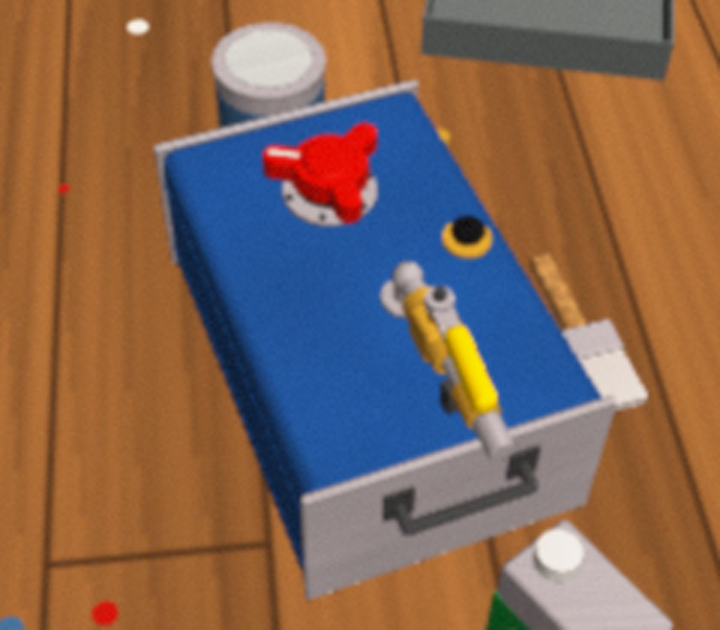

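View pics/z_scene0.png

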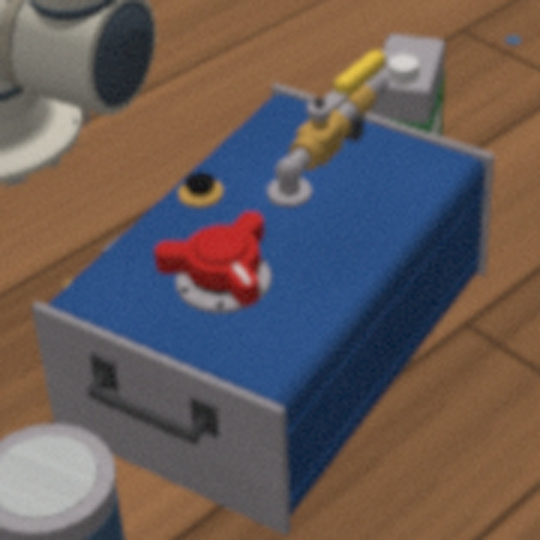

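The zoomed views show the cap with three lobes, the white-line lobe pointing left in the side view, and the valve pivot at zoomed (440,295). The lever lies nearly along the pipe. Next I fit the cap centre, the lobe directions and the lever.

```bash
cat > fit.py <<'E'
from meas import *
from scipy.optimize import least_squares
def capfit(f,box,zt):
    p,d,c=load(f); P,uv=pts(f,'red',.165,.225,box)
    m=np.zeros(p.shape[:2],np.uint8); m[uv[:,1],uv[:,0]]=1
    return P,uv,c
if __name__=='__main__':
    A=[]
    for f,box in [('side0',(270,350,120,170)),('scene0',(255,310,200,250))]:
        P,uv=pts(f,'red',.165,.225,box); 
        print(f,len(P),'hist z',np.histogram(P[:,2],np.arange(.17,.212,.003))[0])
        T=P[P[:,2]>.192]; A.append(T)
        dome=P[P[:,2]>np.percentile(P[:,2],85)]; print(' dome',dome.mean(0))
        h=cv2.convexHull((T[:,:2]*1000).astype(np.float32)); (cc,r)=cv2.minEnclosingCircle(h); print(' encl',cc,r)
        _,tri=cv2.minEnclosingTriangle(h); print(' tri',tri.reshape(-1,2).mean(0))
        ce=np.array(cc)/1000; q=T[:,:2]-ce; rr=np.hypot(*q.T); a=np.degrees(np.arctan2(q[:,1],q[:,0]))
        far=rr>.042; ph=np.angle(np.mean(np.exp(3j*np.radians(a[far]))))/3; print(' lobes',np.degrees(ph)+np.array([-120,0,120]),far.sum())
    # lever
    for f,box in [('side0',(200,440,90,300)),('scene0',(210,390,140,320))]:
        P,uv=pts(f,'yel',.222,.24,box); p,d,c=load(f)
        (x,y),(w,hh),an=cv2.minAreaRect((P[:,:2]*1000).astype(np.float32)); print(f,'sleeve',len(P),x,y,w,hh,an,np.median(P[:,2]))
        l=cv2.fitLine((P[:,:2]*1000).astype(np.float32),cv2.DIST_L2,0,.01,.01).ravel(); print(' line',l,np.degrees(np.arctan2(l[1],l[0])))
    p,d,c=load('side0'); print('pivot',onz([[200+440/3,90+295/3]],c,.235)); print('lever tip',onz([[200+492/3,90+440/3]],c,.223))
    # cylinder corners of tank top, side zoom / scene zoom
    print('corners side',onz([[200+158/3,90+148/3],[200+417/3,90+85/3],[200+305/3,90+495/3],[200+612/3,90+402/3]],c,.165))
    p,d,c=load('scene0')
    print('corners scene',onz([[210+35/3,140+305/3],[210+287/3,140+408/3],[210+492/3,140+155/3],[210+275/3,140+88/3]],c,.165))
E
python3 fit.py
```

```text
side0 637 hist z [  0   0   2   9  21  34  31  49 130 194 132  35   0]
 dome [ 0.53466423 -0.094494    0.20279116]
 encl (534.4906005859375, -95.44074249267578) 53.439083099365234
 tri [533.15704 -96.52145]
 lobes [-134.59386959  -14.59386959  105.40613041] 84
scene0 443 hist z [  0   0   0   0   0   1   3  27  79 171 113  49   0]
 dome [ 0.53936398 -0.10233352  0.20351245]
 encl (537.8576049804688, -100.8676986694336) 53.80255889892578
 tri [ 536.3623  -101.96931]
 lobes [-137.04333685  -17.04333685  102.95666315] 62
side0 sleeve 247 462.59735107421875 143.47279357910156 16.238513946533203 69.9242935180664 9.498002052307129 0.2304748155018963
 line [ 1.7224114e-01 -9.8505479e-01  4.6313171e+02  1.4676086e+02] -80.08185
scene0 sleeve 100 464.3321533203125 138.79620361328125 18.82256507873535 70.44749450683594 13.531383514404297 0.23067979128096833
 line [ 2.0566286e-01 -9.7862291e-01  4.6780875e+02  1.3495581e+02] -78.13169
pivot [[0.47421673 0.0848257  0.235     ]]
lever tip [[0.45728224 0.2012126  0.223     ]]
corners side [[ 0.67469213 -0.16024961  0.165     ]
 [ 0.44282598 -0.21751169  0.165     ]
 [ 0.5809553   0.19502917  0.165     ]
 [ 0.35190524  0.14078628  0.165     ]]
corners scene [[ 0.45139953 -0.23153001  0.165     ]
 [ 0.68426727 -0.16534146  0.165     ]
 [ 0.58683569  0.19207717  0.165     ]
 [ 0.36015104  0.12649549  0.165     ]]
```

Both views agree to about 6 mm: cap centre about (0.537, -0.098), lobes at -136°, -16° and 104°, tank yaw about 14.5°, lever nearly open. I will refine this from above with the wrist camera while approaching the -16° lobe.

{"fn": "servo_tool", "kwargs": {"moves": "25 32 7 10.1 60; 25 32 7 10.1 60; 25 32 7 10.1 60; 25 32 7 10.1 60; 25 32 7 10.1 60; 25 32 7 10.1 60; 25 32 7 10.1 60; 25 32 7 10.1 60; 25 32 7 10.1 60; 25 32 7 10.1 60; 25 32 7 10.1 60; 25 32 7 10.1 60", "squeeze": 20}}

```text
time: 1.65
eef_pos: [0.5287, -0.1698, 0.3877]
ee_rot: [0.31, 0.951, -0.0, -0.0]
force: [-0.3, 0.1, 0.3]
width: 0.704
```

{"fn": "servo_tool", "kwargs": {"moves": "27 30 7 10.4 60; 28 29 7 10.3 60; 0 0 0 0 60; 0 0 0 0 60"}}

```text
time: 2.15
eef_pos: [0.5829, -0.1122, 0.4013]
ee_rot: [0.138, 0.99, -0.0, -0.001]
force: [-0.9, 0.3, 0.2]
width: 0.701
```

```bash
python3 - <<'E'
from h import *
s=sense(); print(s['eef_pos'],s['ee_rot'],s['qpos'],s['width'])
p,d,c=snap('wrist','w1'); print(-np.array(c['view'])[:3,:3].T@np.array(c['view'])[:3,3])
E
```

```text
[ 0.58285929 -0.11221942  0.40131648] [ 1.37855800e-01  9.90452126e-01 -1.65634218e-04 -5.80214635e-04] [-2.47311553e-01  1.18879595e-01  1.02647109e+00 -5.00394820e-04
  1.99735942e+00 -1.54172218e+00] 0.7012158803743427
[ 0.5133113  -0.09261364  0.47200708]
```

View pics/w1.png

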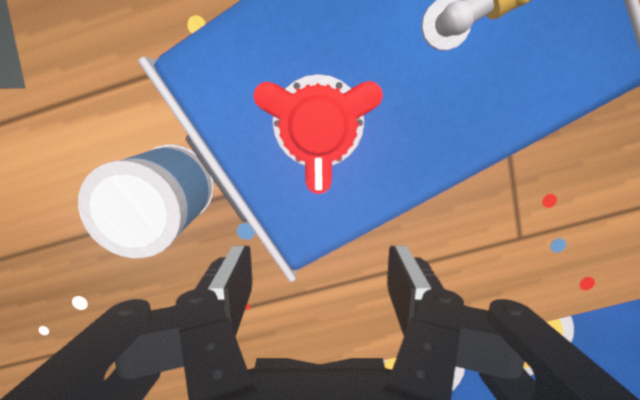

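The wrist view shows the cap hub centre at about (318,124), with the white-line lobe pointing down to (319,190), straight along the tool axis and midway between the fingers. Now I compute its position.

```bash
cat > cap.py <<'E'
from meas import *
import sys
def cap(f):
    p,d,c=load(f); m=masks(p)['red'].astype(np.uint8); 
    n,l,st,_=cv2.connectedComponentsWithStats(m); k=1+np.argmax(st[1:,4]); m=(l==k).astype(np.uint8)
    m=cv2.morphologyEx(m,cv2.MORPH_CLOSE,np.ones((13,13),np.uint8))
    v,u=np.nonzero(m); uv=np.c_[u,v].astype(float); dz=d[v,u]
    P=deproj(uv[dz>0],dz[dz>0],c); print('z pct',np.percentile(P[:,2],[5,25,50,75,95]))
    zt=.198; Q=onz(uv,c,zt)[:,:2]
    dt=cv2.distanceTransform(m,cv2.DIST_L2,5); y,x=np.unravel_index(dt.argmax(),dt.shape); C0=onz([[x,y]],c,zt)[0]; print('hub px',x,y,'inscribed',C0)
    (cc,r)=cv2.minEnclosingCircle((Q*1000).astype(np.float32)); print('encl',cc,r); C=np.array(cc)/1000
    q=Q-C; rr=np.hypot(*q.T); a=np.arctan2(q[:,1],q[:,0]); far=rr>.042
    ph=np.degrees(np.angle(np.mean(np.exp(3j*a[far])))/3); print('lobes',ph+np.array([-120,0,120]))
    for b in ph+np.array([-120,0,120]):
        s=far&(np.abs((np.degrees(a)-b+180)%360-180)<40); print('  lobe',b,Q[s].mean(0),rr[s].max())
if __name__=='__main__': cap(sys.argv[1])
E
python3 cap.py w1
```

```text
z pct [0.19710541 0.1982716  0.19918335 0.20232952 0.20364403]
hub px 318 123 inscribed [ 0.53344035 -0.09964133  0.198     ]
encl (534.7939453125, -100.21443176269531) 54.23551940917969
lobes [-135.64691595  -15.64691595  104.35308405]
  lobe -135.6469159482416 [ 0.50110758 -0.13315159] 0.0542354454681814
  lobe -15.646915948241597 [ 0.58020597 -0.11292668] 0.05423540451205348
  lobe 104.3530840517584 [ 0.52313182 -0.05462238] 0.054235411698272305
```

{"fn": "servo_tool", "kwargs": {"moves": "-3 0 -30 0.2 40; 0 0 -35 0 40; 0 0 -35 0 40; 0 0 -30 0 40; 0 0 -16 0 40; 0 0 -12 0 40; 0 0 0 0 40; 0 0 0 0 15; 0 0 0 0 15; 0 0 0 0 15; 0 0 0 0 15", "squeeze": 30}}

```text
time: 3.58
eef_pos: [0.5804, -0.1122, 0.2451]
ee_rot: [0.135, 0.991, -0.0, 0.001]
force: [0.4, -1.6, 4.9]
width: 0.252
```

```bash
python3 - <<'E'
from h import *
s=sense(); print(s['eef_pos'],s['qpos'],s['width']*85.4,s['force'],s['torque'])
snap('wrist','w2')
E
```

```text
[ 0.58038887 -0.11223709  0.24513391] [-2.48420814e-01  6.14838956e-02  1.36551030e+00 -3.36619539e-04
  1.71216677e+00 -1.54750584e+00] 21.518639554908326 [ 0.43125958 -1.59758938  4.92757436] [-0.21007113 -0.06167506  0.03738389]
```

View pics/w2.png

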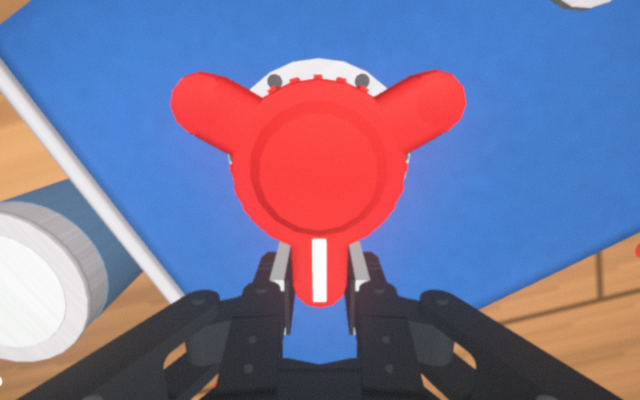

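The wrist view shows the lobe held squarely between the pads (width 21.5 mm), with the hub centre at (318,165). Next I compute the arc steps for turning clockwise.

```bash
cat > arc.py <<'E'
import numpy as np,sys
cx,cy,x,y,step,n=map(float,sys.argv[1:7])  # mm, deg
r=np.hypot(x-cx,y-cy);a0=np.degrees(np.arctan2(y-cy,x-cx)); print('r',r,'a0',a0)
a=np.radians(a0+step*np.arange(int(n)+1)); X=np.round(cx+r*np.cos(a),1);Y=np.round(cy+r*np.sin(a),1)
for i in range(int(n)): print(i+1,'%.1f %.1f'%(X[i+1]-X[i],Y[i+1]-Y[i]))
E
python3 arc.py 535 -100 580.4 -112.2 -10 23
```

```text
r 47.010637094172615 a0 -15.04132947318067
1 -2.8 -7.7
2 -4.1 -7.1
3 -5.3 -6.3
4 -6.3 -5.2
5 -7.1 -4.1
6 -7.7 -2.8
7 -8.0 -1.4
8 -8.2 0.0
9 -8.1 1.4
10 -7.7 2.8
11 -7.1 4.1
12 -6.3 5.3
13 -5.2 6.3
14 -4.1 7.1
15 -2.8 7.7
16 -1.4 8.0
17 0.0 8.2
18 1.4 8.1
19 2.8 7.7
20 4.1 7.1
21 5.3 6.3
22 6.3 5.2
23 7.1 4.1
```

{"fn": "servo_tool", "kwargs": {"moves": "-2.8 -7.7 -0.3 -10 15; -4.1 -7.1 -0.3 -10 15; -5.3 -6.3 -0.3 -10 15; -6.3 -5.2 -0.3 -10 15"}}

```text
time: 4.12
eef_pos: [0.562, -0.1383, 0.2439]
ee_rot: [0.468, 0.883, 0.001, 0.001]
force: [1.9, 1.1, 5.6]
width: 0.248
```

```bash
python3 - <<'E'
from h import *
s=sense(); print(s['eef_pos'],s['qpos'],s['width']*85.4,s['force'],s['torque'])
snap('wrist','w3')
E
```

```text
[ 0.56199197 -0.13834485  0.24390998] [-3.00503627e-01  2.79597911e-02  1.40218079e+00  7.72255188e-04
  1.70857077e+00 -8.96085915e-01] 21.216684316544665 [1.90864051 1.0545131  5.62278719] [ 0.17850142 -0.15607991  0.15762062]
```

View pics/w3.png

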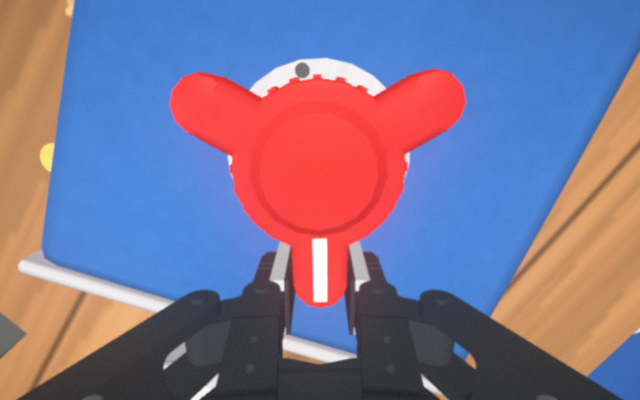

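The cap turned with the tool: the lobe is still at (319,270) between the pads, and the tank has rotated about 37° behind it. I continue in small groups and watch the force.

{"fn": "servo_tool", "kwargs": {"moves": "-7.1 -4.1 -0.3 -10 15; -7.7 -2.8 -0.3 -10 15; -8.0 -1.4 -0.3 -10 15"}}

```text
time: 4.55
eef_pos: [0.5393, -0.1464, 0.2429]
ee_rot: [0.681, 0.732, 0.001, 0.001]
force: [3.6, 1.0, 5.2]
width: 0.251
```

{"fn": "servo_tool", "kwargs": {"moves": "-8.2 0 -0.3 -10 15; -8.1 1.4 -0.3 -10 15"}}

```text
time: 4.8
eef_pos: [0.5232, -0.1449, 0.2422]
ee_rot: [0.798, 0.603, 0.002, 0.001]
force: [5.2, 1.7, 3.6]
width: 0.25
```

{"fn": "servo_tool", "kwargs": {"moves": "-7.7 2.8 -0.3 -10 15; -7.1 4.1 0 -10 15"}}

```text
time: 5.05
eef_pos: [0.5084, -0.1379, 0.2421]
ee_rot: [0.891, 0.455, 0.002, 0.001]
force: [5.1, 0.2, 4.4]
width: 0.248
```

{"fn": "servo_tool", "kwargs": {"moves": "-6.3 5.3 0 -10 15"}}

```text
time: 5.18
eef_pos: [0.5023, -0.1327, 0.2421]
ee_rot: [0.927, 0.376, 0.002, 0.001]
force: [7.0, 0.3, 3.4]
width: 0.25
```

{"fn": "servo_tool", "kwargs": {"moves": "-5.2 6.3 0 -10 15"}}

```text
time: 5.3
eef_pos: [0.4971, -0.1263, 0.2421]
ee_rot: [0.956, 0.293, 0.002, 0.001]
force: [6.5, 0.4, 4.6]
width: 0.246
```

{"fn": "servo_tool", "kwargs": {"moves": "-4.1 7.1 0 -10 15"}}

```text
time: 5.42
eef_pos: [0.4932, -0.1193, 0.2421]
ee_rot: [0.978, 0.209, 0.003, 0.001]
force: [7.1, 0.4, 3.4]
width: 0.249
```

```bash
python3 - <<'E'
from h import *
s=sense(); print(s['eef_pos'],s['qpos'],s['width']*85.4,s['force'],s['torque'])
snap('wrist','w4')
E
```

```text
[ 0.49315608 -0.1192902   0.24207352] [-3.05092203e-01 -1.66691033e-01  1.59121958e+00  1.33171734e-03
  1.71192787e+00  8.44976689e-01] 21.245405192950088 [7.13062395 0.36856045 3.4289797 ] [ 0.0133008  -1.22914217 -0.08166729]
```

View pics/w4.png

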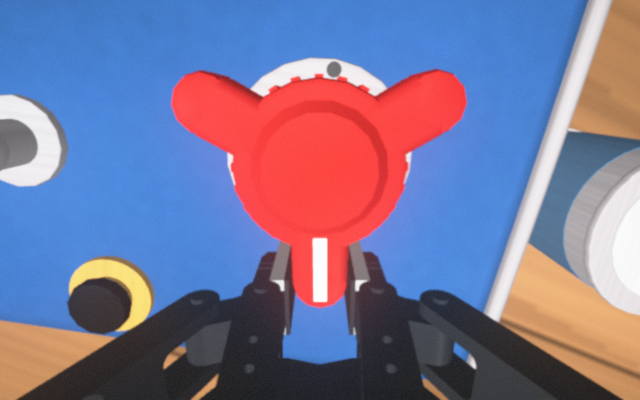

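{"fn": "servo_tool", "kwargs": {"moves": "-2.8 7.7 0 -10 15"}}

```text
time: 5.6
eef_pos: [0.4905, -0.1118, 0.2421]
ee_rot: [0.992, 0.124, 0.003, 0.001]
force: [9.2, -2.2, 4.0]
width: 0.25
```

{"fn": "servo_tool", "kwargs": {"moves": "-1.4 8.0 0 -10 15"}}

```text
time: 5.72
eef_pos: [0.4891, -0.1037, 0.242]
ee_rot: [0.999, 0.036, 0.003, 0.0]
force: [7.4, -1.6, 2.9]
width: 0.251
```

{"fn": "servo_tool", "kwargs": {"moves": "0 8.2 0 -10 15"}}

```text
time: 5.85
eef_pos: [0.4892, -0.0956, 0.242]
ee_rot: [0.999, -0.051, 0.003, 0.0]
force: [8.4, -1.7, 2.2]
width: 0.249
```

```bash
python3 - <<'E'
from h import *
s=sense(); print(s['eef_pos'],s['qpos'],s['width']*85.4,s['force'],s['torque'])
E
```

```text
[ 0.48918599 -0.0956115   0.24202371] [-2.61581374e-01 -1.91611102e-01  1.61330899e+00  5.60102825e-04
  1.71418302e+00  1.41212044e+00] 21.278336568989552 [ 8.44503314 -1.72240235  2.16961231] [-0.42164406 -1.40027674 -0.0213349 ]
```

{"fn": "servo_tool", "kwargs": {"moves": "1.4 8.1 0 -10 15"}}

```text
time: 5.98
eef_pos: [0.4907, -0.0877, 0.2421]
ee_rot: [0.99, -0.138, 0.003, 0.0]
force: [8.7, -4.0, 3.1]
width: 0.249
```

{"fn": "servo_tool", "kwargs": {"moves": "2.8 7.7 0 -10 15"}}

```text
time: 6.1
eef_pos: [0.4935, -0.0803, 0.2421]
ee_rot: [0.975, -0.224, 0.003, 0.0]
force: [7.6, -1.3, 2.9]
width: 0.248
```

{"fn": "servo_tool", "kwargs": {"moves": "4.1 7.1 0 -10 15"}}

```text
time: 6.22
eef_pos: [0.4976, -0.0731, 0.242]
ee_rot: [0.951, -0.308, 0.003, 0.0]
force: [7.5, -5.1, 3.1]
width: 0.244
```

```bash
python3 - <<'E'
from h import *
s=sense(); print(s['eef_pos'],s['qpos'],s['width']*85.4,s['force'],s['torque'])
snap('wrist','w5')
E
```

```text
[ 0.49759583 -0.07312231  0.24203412] [-2.13219691e-01 -1.79327605e-01  1.60249702e+00 -6.45356545e-04
  1.71252061e+00  1.98421214e+00] 20.85026063756427 [ 7.48975508 -5.12249111  3.05587257] [-0.74928691 -1.31458184  0.07229682]
```

View pics/w5.png

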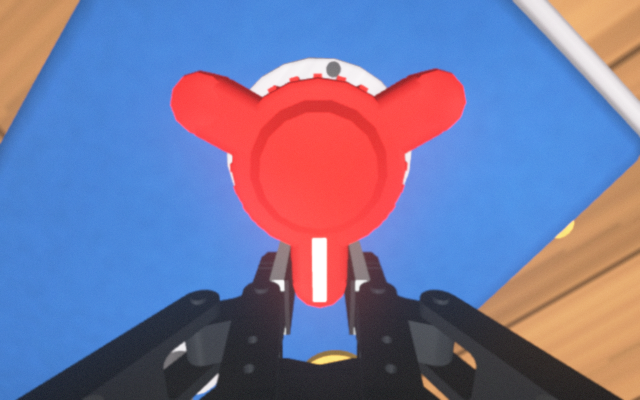

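```bash
python3 - <<'E'
from meas import *
for f in ['w2','w3','w4','w5']:
    p,d,c=load(f); uv=np.array([(u,v) for u in range(290,350) for v in range(140,190)]); P=deproj(uv,d[uv[:,1],uv[:,0]],c)
    uw=np.array([(u,v) for u in list(range(190,215))+list(range(425,450)) for v in range(90,110)]); Q=deproj(uw,d[uw[:,1],uw[:,0]],c)
    print(f,'dome',np.median(P[:,2]),'lobe',np.median(Q[:,2]))
E
```

```text
w2 dome 0.20309915981041862 lobe 0.19846396235304453
w3 dome 0.2020064911521016 lobe 0.19740515191230154
w4 dome 0.2003419631729689 lobe 0.19565283444030884
w5 dome 0.2003296331780441 lobe 0.1957033036727728
```

{"fn": "servo_tool", "kwargs": {"moves": "5.3 6.3 0 -10 15"}}

```text
time: 6.4
eef_pos: [0.5028, -0.0671, 0.2421]
ee_rot: [0.921, -0.389, 0.003, -0.0]
force: [7.3, -6.3, 3.5]
width: 0.25
```

{"fn": "servo_tool", "kwargs": {"moves": "3.2 2.6 0 -5 15"}}

```text
time: 6.52
eef_pos: [0.5058, -0.0645, 0.2421]
ee_rot: [0.903, -0.429, 0.003, 0.0]
force: [4.4, -4.5, 5.2]
width: 0.249
```

{"fn": "servo_tool", "kwargs": {"moves": "3.1 2.6 0 -5 15; 0 0 0 0 15"}}

```text
time: 6.78
eef_pos: [0.5088, -0.0623, 0.2421]
ee_rot: [0.885, -0.466, 0.003, 0.0]
force: [3.1, -5.9, 4.0]
width: 0.25
```

```bash
python3 - <<'E'
from h import *
s=sense(); print(s['eef_pos'],s['qpos'],s['width']*85.4,s['force'],s['torque'])
E
```

```text
[ 0.50880707 -0.06228249  0.24211026] [-1.87020404e-01 -1.51885448e-01  1.57789300e+00 -2.23331699e-03
  1.71091055e+00  2.35411336e+00] 21.328388190511767 [ 3.0516065  -5.93669754  3.98831184] [-1.01812624 -0.62752763  0.57312878]
```

Depth shows the cap sank 2.75 mm, which is about 1.44 rad of ring, then stayed level from w4 to w5, so the ring is home. The total turn was 220° (3.84 rad), leaving at least 1.9 rad of slip in any case. I release now and look.

{"fn": "servo_tool", "kwargs": {"moves": "0 0 0 0 40; 0 0 0 0 40; 0 0 30 0 40; 0 0 50 0 40; -6 14 40 10 40; -6 14 20 10 40; -6 14 15 10 40; -6 14 3 10 40; -6 14 0 10 40; -5 14 0 10 40; -4 14 0 10 50; 0 14 0 10 50"}}

```text
time: 8.28
eef_pos: [0.4683, 0.0514, 0.3985]
ee_rot: [0.977, 0.215, -0.0, -0.0]
force: [0.6, 0.5, 0.1]
width: 0.588
```

{"fn": "servo_tool", "kwargs": {"moves": "0 10 0 10 50; 0 0 0 10 50; 0 0 0 0 50"}}

```text
time: 8.65
eef_pos: [0.4686, 0.061, 0.3984]
ee_rot: [0.926, 0.378, -0.0, -0.0]
force: [0.6, -0.4, 0.0]
width: 0.583
```

```bash
python3 - <<'E'
from h import *
s=sense(); print(s['eef_pos'],s['ee_rot'],s['qpos'],s['width'])
p,d,c=snap('wrist','w6'); snap('side','side6')
E
```

```text
[0.46858886 0.06103255 0.39836228] [ 9.25935161e-01  3.77682031e-01 -4.87933062e-04 -3.52185515e-04] [ 5.73064822e-02 -2.06696422e-01  1.34776717e+00  3.85383272e-04
  2.00167333e+00  8.53680156e-01] 0.5830849564998704
```

View pics/w6.png

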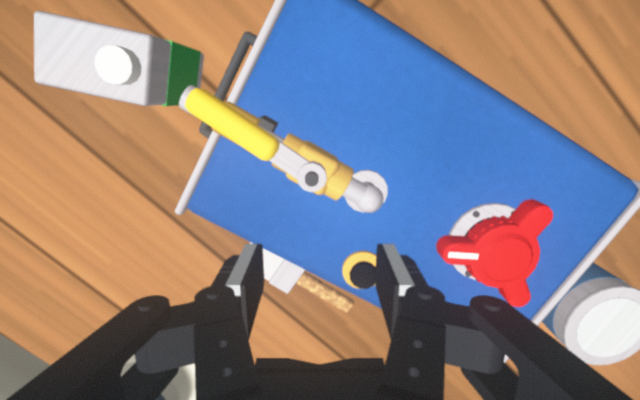

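View pics/side6.png

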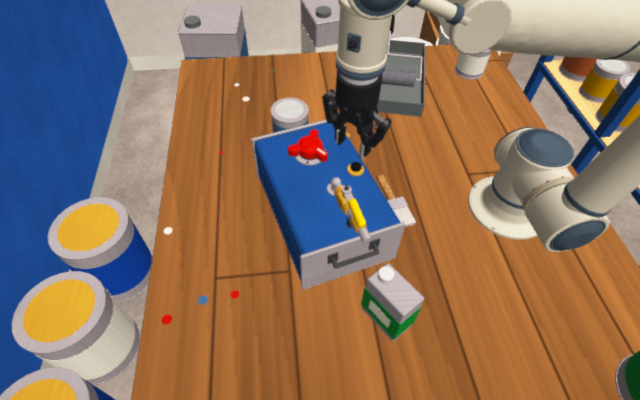

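The wrist view shows the valve pivot at (311,178), the sleeve from (190,97) to (275,150), and the cap's white line at (460,256). In the side view the tin and can are unmoved. Next I measure the lever and the cap angle.

```bash
python3 - <<'E'
from meas import *
f='w6'; p,d,c=load(f)
P,uv=pts(f,'yel',.215,.245,(150,300,60,180)); print(len(P),np.median(P[:,2]))
Q=onz(uv,c,.231)[:,:2]; (x,y),wh,a=cv2.minAreaRect((Q*1000).astype(np.float32)); print('sleeve',x,y,wh,a)
l=cv2.fitLine((Q*1000).astype(np.float32),cv2.DIST_L2,0,.01,.01).ravel(); print('dir',np.degrees(np.arctan2(l[1],l[0])))
dz=d[176:180,309:313]; print('pivot depth z',deproj([[311,178]],[np.median(dz)],c)); print('piv',onz([[311,178]],c,deproj([[311,178]],[np.median(dz)],c)[0,2]))
print('white line ends', w:=onz([[449,255],[478,256],[507,253]],c,.196), np.degrees(np.arctan2(*(w[0]-w[2])[[1,0]])))
# tank long edges/panel edges
print('tank corners',onz([[181,211],[279,0],[637,190],[540,320]],c,.163))
E
python3 cap.py w6
```

```text
1681 0.23120715402085462
sleeve 464.07769775390625 139.4849090576172 (18.598695755004883, 66.67340850830078) 9.7918119430542
dir -77.52369
pivot depth z [[0.47448746 0.07558842 0.23086644]]
piv [[0.47448746 0.07558842 0.23086644]]
white line ends [[ 0.50222195 -0.06280722  0.196     ]
 [ 0.51929413 -0.08173031  0.196     ]
 [ 0.5387787  -0.09767555  0.196     ]] 136.35415713243728
tank corners [[ 0.35376126  0.13043446  0.163     ]
 [ 0.54826758  0.18427889  0.163     ]
 [ 0.66548793 -0.15904265  0.163     ]
 [ 0.51909195 -0.2101785   0.163     ]]
z pct [0.18403464 0.19472839 0.19589048 0.19890402 0.20065401]
hub px 501 252 inscribed [ 0.53557063 -0.09163052  0.198     ]
encl (531.961669921875, -94.07210540771484) 56.086631774902344
lobes [-109.33863308   10.66136692  130.66136692]
  lobe -109.3386330810835 [ 0.51948146 -0.14024542] 0.05608653799492436
  lobe 10.661366918916494 [ 0.5785088  -0.08348895] 0.05608653931667911
  lobe 130.66136691891649 [ 0.50556051 -0.05436584] 0.05608654907774613
```

{"fn": "servo_tool", "kwargs": {"moves": "-1 13.5 0 9.4 45; -1 13.5 0 9.4 45; -1 13.5 -10 9.4 45; -1 13.5 -15 9.4 45; -1 13.5 -15 9.3 45; -1 13.5 -15 9.2 45; 0 0 -30 0 45; 0 0 -20 0 45; 0 0 -12 0 45; 0 0 0 0 45"}}

```text
time: 10.0
eef_pos: [0.4625, 0.1415, 0.2811]
ee_rot: [0.64, 0.769, -0.001, -0.001]
force: [0.1, 0.1, -0.5]
width: 0.528
```

```bash
python3 - <<'E'
from h import *
s=sense(); print(s['eef_pos'],s['ee_rot'],s['qpos'],s['width'],s['force'])
p,d,c=snap('wrist','w7')
E
```

```text
[0.46249737 0.14152934 0.28111535] [ 6.39754537e-01  7.68578892e-01 -6.05063717e-04 -5.02693913e-04] [ 2.26570440e-01 -2.25246751e-01  1.57337510e+00  6.96915770e-05
  1.79503612e+00  4.41477727e-02] 0.527711173141727 [ 0.0687028   0.13613787 -0.53111129]
```

View pics/w7.png

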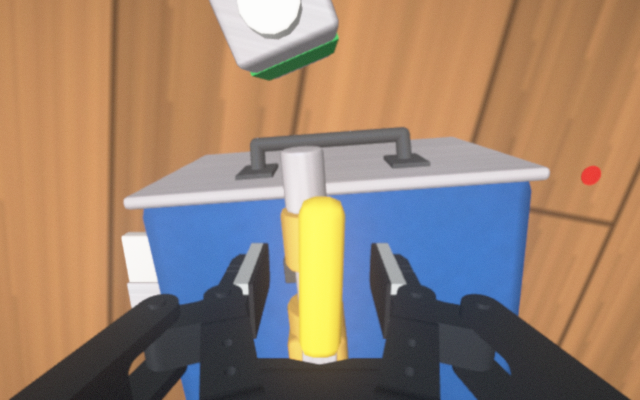

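The sleeve (column 321) is centred between the open pads and aligned with the tool. I compute the arc for it.

```bash
python3 arc.py 474.5 75.6 462.5 141.5 -9 10
```

```text
r 66.98365472262618 a0 100.3201477848699
1 10.5 1.1
2 10.5 -0.6
3 10.2 -2.2
4 9.8 -3.8
5 9.1 -5.3
6 8.2 -6.7
7 7.0 -7.8
8 5.7 -8.8
9 4.2 -9.6
10 2.7 -10.2
```

{"fn": "servo_tool", "kwargs": {"moves": "0 0 0 0 8; 0 0 0 0 8; 0 0 0 0 8; 0 0 0 0 8", "squeeze": 30}}

```text
time: 10.55
eef_pos: [0.4628, 0.1417, 0.2831]
ee_rot: [0.639, 0.769, 0.001, 0.001]
force: [-1.4, 0.5, 6.5]
width: 0.205
```

{"fn": "servo_tool", "kwargs": {"moves": "10.5 1.1 0 -9 8; 10.5 -0.6 0 -9 8; 10.2 -2.2 0 -9 8; 9.8 -3.8 0 -9 8; 9.1 -5.3 0 -9 8"}}

```text
time: 11.18
eef_pos: [0.5131, 0.1306, 0.2831]
ee_rot: [0.886, 0.464, 0.0, 0.0]
force: [-4.1, -3.7, 6.1]
width: 0.202
```

{"fn": "servo_tool", "kwargs": {"moves": "8.2 -6.7 0 -9 8; 7 -7.8 0 -9 8; 5.7 -8.8 0 -9 8"}}

```text
time: 11.55
eef_pos: [0.534, 0.107, 0.2831]
ee_rot: [0.97, 0.244, 0.001, 0.001]
force: [-3.0, -3.0, 5.8]
width: 0.2
```

{"fn": "servo_tool", "kwargs": {"moves": "4.2 -9.6 0 -9 8"}}

```text
time: 11.68
eef_pos: [0.5382, 0.0974, 0.2831]
ee_rot: [0.986, 0.167, 0.001, 0.001]
force: [-2.5, -2.2, 6.1]
width: 0.203
```

{"fn": "servo_tool", "kwargs": {"moves": "1.5 -4.5 0 -4 8"}}

```text
time: 11.8
eef_pos: [0.5397, 0.0928, 0.2831]
ee_rot: [0.991, 0.134, 0.001, 0.0]
force: [-2.8, -1.5, 5.5]
width: 0.205
```

```bash
python3 - <<'E'
from h import *
s=sense(); print(s['eef_pos'],s['ee_rot'],s['qpos'],s['width'],s['force'],s['torque'])
p,d,c=snap('wrist','w8')
E
```

```text
[0.53965416 0.0928155  0.28310713] [9.91040276e-01 1.33561104e-01 7.00400337e-04 3.33899801e-04] [ 1.08502692e-01 -5.44194007e-02  1.41467772e+00 -6.45998057e-04
  1.77991694e+00  1.41124155e+00] 0.20458949736557308 [-2.80363681 -1.46058193  5.49902773] [-0.35434786  0.387293    0.35028461]
```

View pics/w8.png

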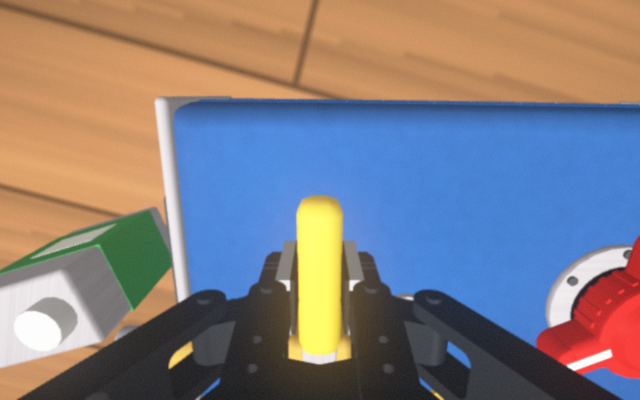

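The sleeve is almost perpendicular to the tank's far edge (row about 102). I push on in small steps until the stop is felt.

{"fn": "servo_tool", "kwargs": {"moves": "0.6 -2.2 0 -2 8"}}

```text
time: 11.98
eef_pos: [0.5398, 0.0918, 0.2831]
ee_rot: [0.993, 0.118, 0.0, -0.001]
force: [-9.7, 5.0, 6.3]
width: 0.203
```

{"fn": "servo_tool", "kwargs": {"moves": "0.5 -2.2 0 -1 8"}}

```text
time: 12.1
eef_pos: [0.5398, 0.0915, 0.2831]
ee_rot: [0.994, 0.111, 0.0, -0.003]
force: [-6.5, 12.2, 5.7]
width: 0.203
```

{"fn": "servo_tool", "kwargs": {"moves": "0.5 -1.8 0 -1 8"}}

```text
time: 12.22
eef_pos: [0.5398, 0.0912, 0.2831]
ee_rot: [0.995, 0.104, -0.0, -0.004]
force: [-8.9, 17.2, 6.1]
width: 0.2
```

{"fn": "servo_tool", "kwargs": {"moves": "0.4 -1.5 0 0 8; 0 0 0 0 8"}}

```text
time: 12.48
eef_pos: [0.5398, 0.091, 0.2831]
ee_rot: [0.994, 0.105, -0.001, -0.005]
force: [-9.2, 18.7, 7.8]
width: 0.201
```

```bash
python3 - <<'E'
from h import *
s=sense(); print(s['eef_pos'],s['ee_rot'],s['width'],s['force'],s['torque'])
E
```

```text
[0.5398083  0.09098259 0.28309682] [ 9.94478672e-01  1.04809032e-01 -6.85629803e-04 -5.17376289e-03] 0.2005495691680821 [-9.19267317 18.67564138  7.81572434] [2.80361599 1.53192106 0.99409224]
```

The stop is felt: the TCP held at y 0.091 while about 6 mm more was commanded, and the force rose to about 20 N. I release, rise and look.

{"fn": "servo_tool", "kwargs": {"moves": "0 0 0 0 45; 0 0 0 0 45; 0 0 0 0 45; 0 0 30 0 45; 0 0 50 0 45; -10 -20 40 5 45; -25 -20 0 10 45; -25 -20 0 10 45; 0 0 0 0 45"}}

```text
time: 13.6
eef_pos: [0.4806, 0.0245, 0.4029]
ee_rot: [0.95, 0.312, 0.001, 0.001]
force: [-0.1, 0.6, 1.1]
width: 0.527
```

```bash
python3 - <<'E'
from h import *
s=sense(); print(s['eef_pos'],s['ee_rot'],s['width'],s['force'])
snap('wrist','w9');snap('side','side9'); snap('scene','scene9')
E
```

```text
[0.48057041 0.02451812 0.40287796] [9.49956829e-01 3.12379456e-01 9.06620089e-04 5.26249366e-04] 0.5266121791239478 [-0.09030272  0.62532222  1.06966716]
```

View pics/w9.png

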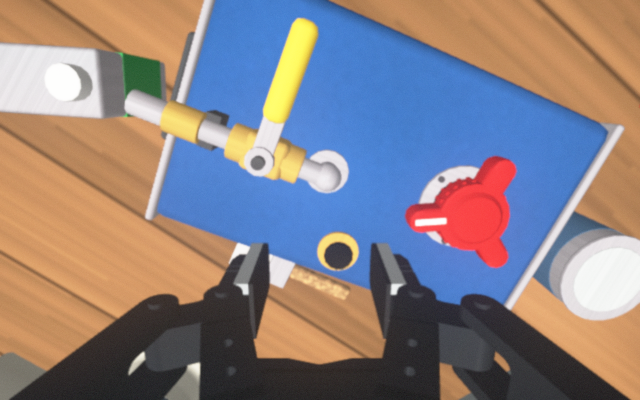

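View pics/side9.png

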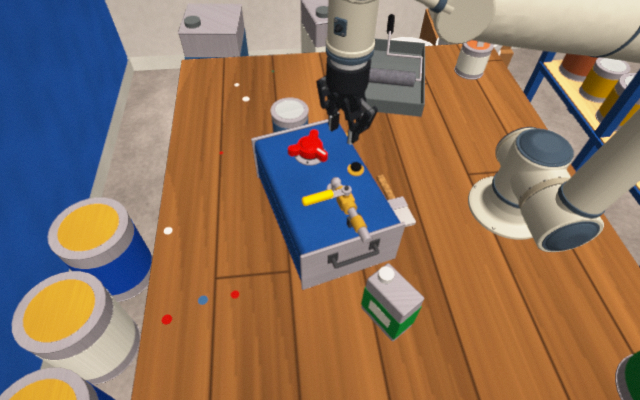

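The wrist view shows the lever from the pivot (258,160) to its tip (305,25), square across the pipe. The cap's white line is at (430,222). In the side view the tin and can are where they were. A last check of angles and bystanders follows.

```bash
python3 - <<'E'
from meas import *
f='w9'; p,d,c=load(f)
P,uv=pts(f,'yel',.215,.245,(255,330,10,130)); Q=onz(uv,c,.231)[:,:2]
l=cv2.fitLine((Q*1000).astype(np.float32),cv2.DIST_L2,0,.01,.01).ravel(); print('lever dir',np.degrees(np.arctan2(l[1],l[0])),Q.mean(0))
# pipe direction: bends' axes at pipe height
w=onz([[145,103],[322,176]],c,.19); e=w[0]-w[1]; print('pipe dir',np.degrees(np.arctan2(e[1],e[0])))
w=onz([[416,222],[446,221]],c,.196); ce=np.array([.535,-.098]); print('white', [np.degrees(np.arctan2(*(q[:2]-ce)[::-1])) for q in w])
for a,b in [('side0','side9'),('scene0','scene9')]:
    A=load(a)[0].astype(int);B=load(b)[0].astype(int); D=np.abs(A-B).max(2)
    for n,bx in dict(side0=[('tin',(268,310,95,125)),('can',(355,430,260,340))],scene0=[('tin',(195,260,280,350)),('can',(335,362,150,185))])[a]:
        print(a,n,(D[bx[2]:bx[3],bx[0]:bx[1]]>40).mean())
E
python3 cap.py w9
```

```text
lever dir 17.93544 [0.54353795 0.09146202]
pipe dir 103.42583400805174
white [np.float64(131.6812171065302), np.float64(135.50426128516614)]
side0 tin 0.0
side0 can 0.0
scene0 tin 0.0
scene0 can 0.11322751322751323
z pct [0.18514265 0.1950029  0.19608578 0.19916726 0.20074799]
hub px 472 213 inscribed [ 0.53740306 -0.09399291  0.198     ]
encl (533.7149658203125, -95.88491821289062) 55.13079833984375
lobes [-109.31717603   10.68282397  130.68282397]
  lobe -109.31717602734362 [ 0.51982897 -0.14121381] 0.0551306959836297
  lobe 10.682823972656378 [ 0.57981358 -0.08512414] 0.05513084727018695
  lobe 130.68282397265637 [ 0.5063728  -0.05739183] 0.05513068425434669
```

```bash
python3 - <<'E'
from meas import *
for f,box in [('side9',(290,345,180,215)),('scene9',(290,390,140,220)),('w9',(255,330,10,130))]:
    P,uv=pts(f,'yel',.226,.24,box); p,d,c=load(f); Q=(onz(uv,c,.232)[:,:2]*1000).astype(np.float32)
    (x,y),wh,a=cv2.minAreaRect(Q); m=Q.mean(0)-[474.5,75.6]
    print(f,len(Q),(x,y),wh,'rect',a,'from pivot',np.degrees(np.arctan2(m[1],m[0])))
p,d,c=load('w9'); a=onz([[258,160]],c,.231)[0];b=onz([[304,23]],c,.228)[0]; print(a,b,np.degrees(np.arctan2(*(b-a)[[1,0]])))
E
```

```text
side9 213 (537.111572265625, 98.4693603515625) (67.29228210449219, 20.15713119506836) rect 15.094709396362305 from pivot 19.250022310697034
scene9 118 (542.5755615234375, 86.72100067138672) (66.0475082397461, 23.84264373779297) rect 14.121603965759277 from pivot 10.04465321406613
w9 1918 (537.8662719726562, 90.93985748291016) (66.60186767578125, 16.502975463867188) rect 14.61655044555664 from pivot 12.864840649125469
[0.47643331 0.07531678 0.231     ] [0.5680772 0.101182  0.228    ] 15.76098380689851
```

The sleeve rectangle's angle is 15.1°, 14.1° and 14.6° in the three views, against a tank yaw of 14.5°: the lever is at its stop. Nothing is touching the robot, so I hand in.

```bash
python3 -c "
from cell import *
print(hand_in())"
```

```text
the job is handed in; nothing more can be done
None
```

I closed the filler cap and shut the outlet valve, then handed the job in at about 14 s of the 51 s allowed. `hand_in()` gives no verdict, so the checks below are my own.

- **Cap:** I gripped the white-line lobe and turned it 220° clockwise. The cap sank about 2.75 mm (roughly 1.44 rad of ring) and then stayed level, so the ring is home. After release the cap sat back 7 to 12°. The remaining slip is about 2.1 rad, which makes four clicks likely. Even from the worst possible start it would be at least about 1.75 rad, enough for three.
- **Cap clicks not felt:** I inferred the clicks from turn angle and sink. The force readings taken between moves never showed a clear click pattern or the expected 12 N.
- **Lever:** I gripped the sleeve and swung it clockwise. It stopped dead while I commanded about 6 mm more, and the force rose to about 20 N. After release the sleeve's angle measured 15.1°, 14.1° and 14.6° in the three views, against a tank yaw of about 14.5°.
- **Lever checks that disagreed:** A line fit in the wrist view gave 17.9°. Angles taken from the pivot to the sleeve ranged from 10° to 19°, which matches the roughly 6 mm disagreement between the cameras.
- **Paint tin and thinner can:** Both looked unmoved. The side view showed no change for either, and the scene view showed none for the tin. The scene view did change by 11% around the can, which I put down to the lever having moved out from in front of it.

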